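Shift the polishing tumbler into third

TASK

The polishing tumbler on the stall has a gear lever in an H-shaped gate, now standing in the left-hand slots. With the fingertips, push the knob to the middle, across to the right, then forward fully home in the third slot (far right, marked by three studs), without letting it go into the fourth slot (near right). Push gently and only sideways: do not squeeze the lever or draw its knob up, leave the things standing around alone, and take the hand clear of everything at the end.

Things in the scene. Friction and masses are not known exactly. Their poses are not given: they have to be found in the camera images.
- tumbler: Polishing tumbler, fixed. Origin: on the table under the centre of its gear gate; x = the machine's forward (away from the robot, turned at most 0.4 rad), y = its left. Grey gearbox x -110..110, y -150..90 mm, top 94 mm up, with a 110 x 110 x 6 mm aluminium gate plate on it; black barrel on the left, y 100..275 mm, top 141 mm above the table.
- gate_centre (a point): centre of the H gate on the plate's upper face, 100 mm above the table; axes as the tumbler's. Two slots along x, 18 mm left and right of the centre, joined by a 20 mm wide crossbar along y; 20 mm wide tongues with rounded ends part the slots. Slot ends, marked by 1 to 4 round studs: first far left, second near left, third far right, fourth near right.
- slot3_end (a point): far end of the third slot (three studs): where the lever's axis crosses the plate's upper face when it is fully home there
- lever_pivot (a point): point about which the lever (10 mm steel rod) tilts any way like a car's gearstick: on the gate's axis, 58 mm under the plate's upper face, 42 mm above the table. About 1.5 N at the knob moves the lever; it stays where it is left; the tongues block it like solid walls.
- knob: black cylindrical knob on top of the gear lever, 36 mm across, 44 mm tall; origin at its centre, z along the lever, 140 mm from the pivot: upright it is 182 mm above the table; at a slot's end it has swung 42 to 44 mm along x and along y from the middle, its centre then 168 mm above the table.
- gear_fore (a joint): fore-and-aft lean of the lever, rad: 0 upright, +0.32 hard stop forward (far ends of slots), -0.32 hard stop back (near ends). It passes across freely only within about +-0.09 (the crossbar); up to about 0.14 the tongues' rounded ends still guide it in. Starts anywhere between the stops, in the left slot.
- gear_side (a joint): sideways lean of the lever, rad: -0.32 hard stop left, +0.32 hard stop right; in the left slot about -0.32 to -0.27, in the right slot +0.27 to +0.32.
- knob_lift (a joint): m, how far the knob is drawn up along the lever against its spring (about 9 N starts it, 12 mm at most): 0 at rest. Drawing it up would uncouple the drive.
- polish_jar: small jar of polish, 38 mm across, 42 mm tall, standing on the right-hand end of the gearbox top; loose bystander, origin at the centre of its underside
- ring_dish: small white bowl, 44 mm across, 22 mm tall, standing on the right-hand end of the gearbox top; loose bystander, origin at the centre of its underside
- bangle_cone: wooden display cone, 90 mm across the foot, 110 mm tall; loose bystander on the table, origin at the centre of its underside
- gift_box: card gift box 90 x 70 x 38 mm; loose bystander on the table, origin at the centre of its underside
- tea_mug: mug 76 mm across, 85 mm tall; loose bystander on the table, origin at the centre of its underside
- ring_mandrel: steel ring-sizing spike on a round foot, foot 68 mm across, 142 mm tall; loose bystander on the table, origin at the centre of its underside
- ring_tray: shallow wooden tray 90 x 130 x 22 mm with three compartments; loose bystander on the table, origin at the centre of its underside

How it is judged (in metres and radians):
On the way:
1. the lever has crossed the middle of the gate to its right-hand side, through the crossbar (value of joint gear_side above 0.05 rad and value of joint gear_fore below 0.2 rad).
At the end, for the whole second after the job is handed in: the lever rests in the third slot (far right): leaning forward by more than 0.26 rad of 0.32 (knob within about 8 mm of the slot's end) and right by more than 0.22 rad, the knob down on its lever (within 2 mm), everything at rest (value of joint gear_fore above 0.26 rad and value of joint gear_side above 0.22 rad and value of joint knob_lift below 0.002 m and velocity of joint gear_fore between -0.05 and 0.05 rad/s); the robot touches nothing.
It fails at once if the lever goes into the fourth slot (near right): leaning right by more than 0.2 rad and back by more than 0.2 rad (value of joint gear_side above 0.2 rad and value of joint gear_fore below -0.2 rad).
It fails at once if the knob is drawn up more than 4 mm (value of joint knob_lift above 0.004 m).
It fails at once if the knob, its lever or the machine is squeezed or forced by the fingers with more than 40 N (contact force between the fingers and tumbler above 40 N).
It fails at once if a bystander is moved by more than 15 mm or tipped over (distance of any of polish_jar, ring_dish, bangle_cone, gift_box, tea_mug, ring_mandrel, ring_tray from where it was at the start of the episode above 0.015 m or angle between any of polish_jar, ring_dish, bangle_cone, gift_box, tea_mug, ring_mandrel, ring_tray's own z axis and vertical above 0.4 rad).
It also fails if it takes over 61 s, if anything falls off the work surface, if the arm or the gripper's body presses on something with over 40 N, if the wrist force passes 120 N, or if a joint passes its speed limit or range.

ROBOT

A 6-joint arm with a two-finger parallel gripper is mounted at the origin on the work surface. World frame = base frame: x ahead of the robot, y to its left, z up, the work surface at z = 0. Lengths are in m, angles in degrees, forces in N, time in s.
With the tool pointing down it reaches from about 0.375 to 0.75 m from the base axis. Payload 9 kg.
Tool frame: the origin (TCP) lies where the fingers leave the gripper's body, on its centre line; the fingertips stand 73 mm ahead of it and the grasp point (between the pads) lies 54 mm ahead of it (robot.tip_reach is the distance from the TCP to the fingertips, in m); z points along the fingers, y is the direction in which the jaws open and shut (so a half turn about z gives the same grasp; the last joint's range is limited). The gripper opens to 85 mm and grips with 20 to 120 N. Pads are 22 mm wide; open, the fingers measure 114 mm over their backs; the gripper's body (76 mm by 85 mm) begins 54 mm behind the grasp point. The pads swing forward as they close: fully open they stand 13 mm farther back than shut.
Start: joints at [53.245, 5.964, 5.575, 89.605, 0, 77.527], TCP at [0.247, 0.547, 0.304] pointing down, gripper open.
Joint ranges: [-171.21, 171.21], [-48.23, 106.86], [-62.78, 66.21], [-105.2, 120.99], [-86.42, 89.51], [-180, 180]. Speed limits (degrees/s): [127.2, 127.2, 147.25, 180, 180, 180].

INTERFACE

Orientations are given as [roll, pitch, yaw] about the fixed x, y, z axes, in that order (R = Rz(yaw) Ry(pitch) Rx(roll)).
In Python, from plant import robot gives the robot as it stands. Calls block until the motion is done:
- robot.move_pose(position, orientation): joint-space move of the TCP to a pose.
- robot.line_to(position, vel=0.15, rotation=None, guard=None): straight line of the TCP; rotation=None keeps the orientation; vel is the mean speed in m/s. With guard (N) it stops when the force on the tool has changed by that much, and returns True; else False.
- robot.goto_joints(angles): joint-space move.
- robot.set_gripper(opening): finger opening in m; the grip force is fixed at half the most; returns when the fingers have stopped.
- robot.pause(seconds).
- robot.ik(position, orientation): joint angles nearest the present ones, or None.
- robot.observe(): the state.
- robot.grab_frame(name): name is "side" or "top"; returns the picture (480x640x3 uint8, blue, green, red); there is no depth.
- robot.get_calibration(name): a dict with "vertical_fov" (degrees; the focal length in pixels is half the picture's height over the tangent of half this angle, whatever the lens; pixels are square), "cx", "cy" (the principal point, pixels), "k1" (the pictures are not rectified: a ray, as slopes to the right and down, at radius r is drawn at 1 + k1 r^2 times it, then the intrinsics apply), "rvec" (rotation vector, rad) and "tvec" (3), from world to camera coordinates, as OpenCV has them. Camera axes: x right, y down, z forward; pixel columns grow to the right and rows downward; lengths in m; the calibration is good to about 2 mm. A picture is of the moment at which its call begins. get_calibration takes no time and is no camera call.
A pose or a line that the arm cannot do raises robot.IKError and nothing moves.
- robot.job_done(): hands the job in, once; it reports no verdict.
The state is a dict: "time": time; "q": joint angles; "qvel": joint speeds; "joint_torque": joint torques, N m; "tool_pos": TCP position; "tcp_rot": TCP orientation; "ft_force": force on the tool from outside, world axes, zero at the start; "torque": the same for the moment, N m; "gripper_width": finger opening in m.
Only numpy, scipy, OpenCV 4.12 (cv2) and the standard library are available. Lean on these libraries where they do the work, as an engineer would, in place of code of your own. Each camera call takes 0.05 s, during which the arm holds its last target. There are 200 camera calls.

## Working session

There is one attempt and no reset: what is moved stays moved. The work goes in short steps, each a Python script; the robot and the scene stay as the last script left them, time stands still between calls to the robot, and variables do not carry over. Pictures are saved under pics/ and viewed, about 8 in all and at most 12, crops included, and the job is handed in when it is done.

```bash
ls; mkdir -p pics; python3 - <<'E'
from plant import robot
import cv2
for n in("side","top"):
    cv2.imwrite(f"pics/{n}0.png",robot.grab_frame(n)); print(n,robot.get_calibration(n))
s=robot.observe(); print(s["time"],s["tool_pos"],s["tcp_rot"],s["gripper_width"])
E
```

```text
pics
side {'vertical_fov': 44.11508348743259, 'cx': 323.4486399078354, 'cy': 236.05244052325324, 'k1': -0.06193917754718214, 'rvec': array([ 2.17297754,  0.28184717, -0.13800207]), 'tvec': array([-0.42920343,  0.05224795,  1.79222053])}
top {'vertical_fov': 46.75679048859126, 'cx': 314.59096313756953, 'cy': 233.3004587297357, 'k1': -0.09155104507192367, 'rvec': array([ 2.1914867 , -2.19410452,  0.07196745]), 'tvec': array([-0.00366444,  0.44112097,  1.76513601])}
0.1 [0.24660212 0.54675474 0.30320079] [-1.79934062e+02 -1.39895629e-02  1.55718770e+02] 0.08560379304576836
```

View pics/side0.png

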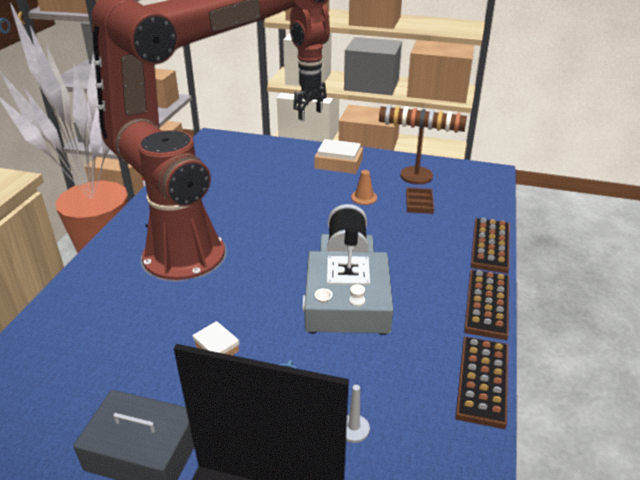

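View pics/top0.png

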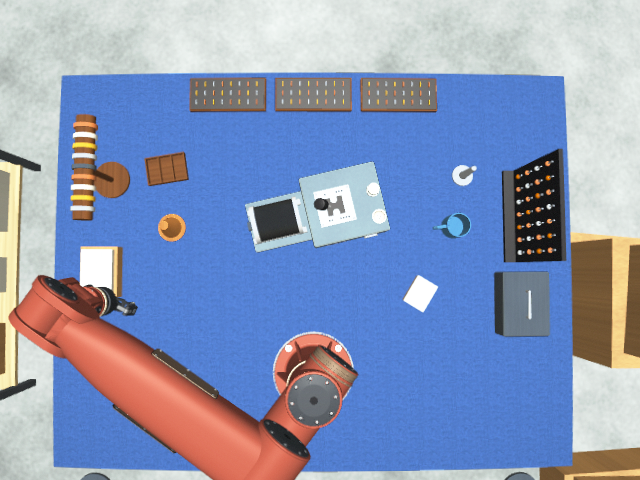

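The top view shows the gearbox centred near (344,205), the gate near (335,206), the knob at (321,204), and the dish and jar at (378,216) and (373,188). I'll enlarge both views.

```bash
python3 - <<'E'
import cv2,numpy as np
t=cv2.imread("pics/top0.png")[155:255,240:400]; s=cv2.imread("pics/side0.png")[195:335,295:400]
t=cv2.resize(t,None,fx=5,fy=5,interpolation=cv2.INTER_CUBIC)
s=cv2.resize(s,None,fx=4,fy=4,interpolation=cv2.INTER_CUBIC)
cv2.imwrite("pics/t1.png",t);cv2.imwrite("pics/s1.png",s)
E
```

```text
(no output)
```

View pics/t1.png

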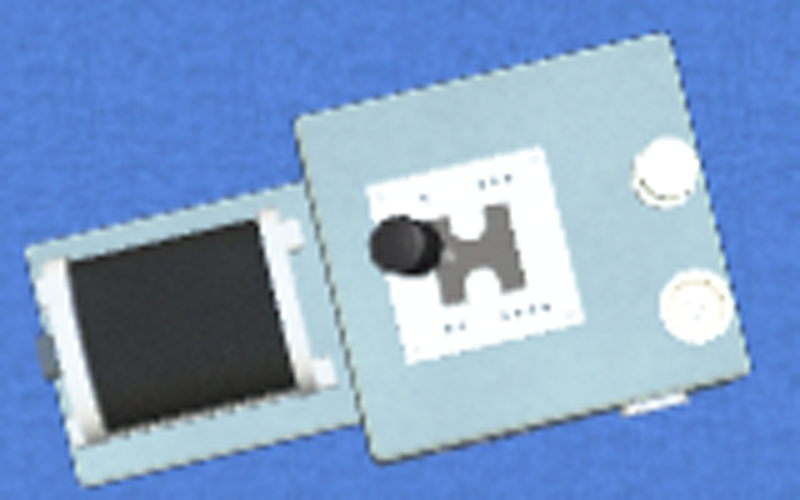

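View pics/s1.png

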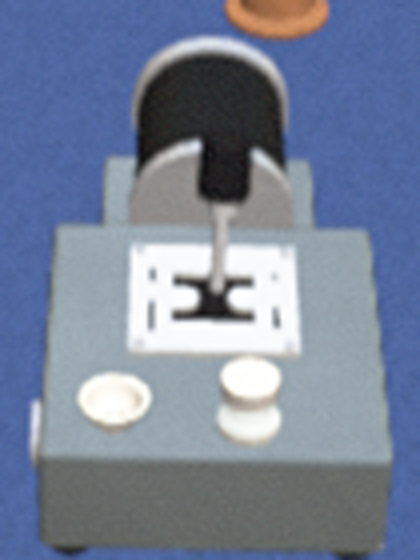

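```bash
cat > h.py <<'E'
import numpy as np,cv2
from scipy.optimize import least_squares
from plant import robot
def proj(P,n):
    c=robot.get_calibration(n); R=cv2.Rodrigues(c["rvec"])[0]
    X=np.atleast_2d(P)@R.T+c["tvec"]; s=X[:,:2]/X[:,2:]
    f=240/np.tan(np.radians(c["vertical_fov"]/2))
    return s*(1+c["k1"]*(s**2).sum(1,keepdims=True))*f+[c["cx"],c["cy"]]
def W(p,T):  # tumbler->world
    x,y,a=T; p=np.atleast_2d(p); c,s=np.cos(a),np.sin(a)
    return np.c_[x+c*p[:,0]-s*p[:,1], y+s*p[:,0]+c*p[:,1], p[:,2]]
def lever(fore,side,d): # point d along the lever, tumbler frame
    z=np.array([np.tan(fore),-np.tan(side),1]); return np.array([0,0,.042])+d*z/np.linalg.norm(z)
E
cat > fit.py <<'E'
from h import *
tc=lambda u:np.array([240,155])+(np.array(u)+.5)/5-.5
sc=lambda u:np.array([295,195])+(np.array(u)+.5)/4-.5
top=tc([(367,186),(546,147),(583,323),(406,363),(296,118),(667,35),(749,373),(372,463)])
P=[(.055,.055,.1),(.055,-.055,.1),(-.055,-.055,.1),(-.055,.055,.1),(.11,.09,.094),(.11,-.15,.094),(-.11,-.15,.094),(-.11,.09,.094)]
sid=sc([(132,243),(298,246),(300,354),(127,352)])
SP=[(-.055,.055,.1),(.055,.055,.1),(.055,-.055,.1),(-.055,-.055,.1)]
r=lambda T:np.r_[(proj(W(P,T),"top")-top).ravel(),(proj(W(SP,T),"side")-sid).ravel()]
o=least_squares(r,[.5,0,.2]);T=o.x;print(T,np.round(o.fun,1)); np.save("T.npy",T)
kt=tc((400,246)); kb=sc((224,198))
g=lambda q:np.r_[(proj(W(lever(*q,.162),T),"top")-kt).ravel(),(proj(W(lever(*q,.118),T),"side")-kb).ravel()]
o=least_squares(g,[0,-.3]);print(o.x,o.fun, W(lever(*o.x,.14),T))
E
python3 fit.py
```

```text
[ 0.52357752 -0.06514687  0.21997487] [ 0.1 -0.7 -0.7 -0.6 -0.  -1.   0.2 -1.1 -0.7 -1.6  0.9 -1.8  0.7 -0.1
 -0.2 -1.  -1.1 -0.1 -2.4  0.2 -1.9 -1.1 -1.1 -1.7]
[ 0.03982882 -0.30095941] [-0.3142806  -1.3667669  -1.75293388 -0.09751962] [[ 0.51972438 -0.02351329  0.17561062]]
```

The machine sits at (0.524, -0.065) with yaw 12.6°. The lever reads fore about 0.04 and side about -0.30. I'll open the fingers to 24 mm so their edges form a V that centres the knob, then push right along the crossbar.

```bash
cat > p1.py <<'E'
from h import *
T=np.load("T.npy"); a=np.degrees(T[2])
at=lambda x,y,z:W((x,y,z),T)[0]
def st(m,g=None):
    s=robot.observe(); d=s["tool_pos"]-[T[0],T[1],0]; c,n=np.cos(T[2]),np.sin(T[2])
    print(m,g,round(s["time"],2),"mach xyz",np.round([c*d[0]+n*d[1],-n*d[0]+c*d[1],d[2]],4),"F",np.round(s["ft_force"],1),round(s["gripper_width"],4))
q0=robot.observe()["q"]
c=[(np.abs(q-q0).max(),y) for y in (a+90,a-90) if (q:=robot.ik(at(0,.1,.32),[180,0,y])) is not None]
print(c); y=min(c)[1]
robot.set_gripper(.024)
robot.move_pose(at(0,.1,.32),[180,0,y]); st("above")
robot.line_to(at(0,.1,.237),vel=.1,guard=8); st("down")
g=robot.line_to(at(0,.072,.237),vel=.06,guard=8); st("near",g)
cv2.imwrite("pics/s2.png",cv2.resize(robot.grab_frame("side")[170:320,290:410],None,fx=4,fy=4,interpolation=cv2.INTER_CUBIC))
E
python3 p1.py
```

```text
[(np.float64(64.48220531241607), np.float64(102.60363163139517)), (np.float64(191.36705928935095), np.float64(-77.39636836860483))]
above None 2.77 mach xyz [1.000e-04 1.007e-01 3.200e-01] F [0.3 0.2 0.2] 0.0237
down None 3.76 mach xyz [0.0003 0.0999 0.2377] F [-0.1 -1.3  0. ] 0.0239
near False 4.38 mach xyz [0.     0.0717 0.237 ] F [ 0.8  0.6 -0.1] 0.0238
```

View pics/s2.png

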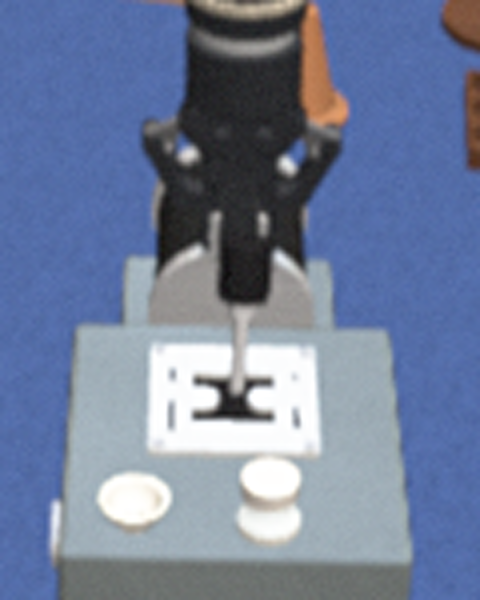

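The side view shows the knob at crop (244,260) and the fingertips' edges at about x=213 and x=265, so the V is nearly centred behind it. Pushing right.

```bash
cat > p2.py <<'E'
exec(open("p1.py").read().split("q0=")[0])
for y in (.04,.01,-.017):
    g=robot.line_to(at(0,y,.237),vel=.04,guard=9); st("push",g)
    if g: break
for n,(r,c) in dict(side=(170,290),top=(155,280)).items():
    f=robot.grab_frame(n)[r:r+110,c:c+120]; cv2.imwrite(f"pics/{n}3.png",f)
cv2.imwrite("pics/b3.png",cv2.resize(np.hstack([cv2.imread("pics/side3.png"),cv2.imread("pics/top3.png")]),None,fx=3.3,fy=3.3,interpolation=cv2.INTER_CUBIC))
E
python3 p2.py
```

```text
push False 5.38 mach xyz [-1.000e-04  4.000e-02  2.368e-01] F [0.1 1.3 0.2] 0.024
push False 6.28 mach xyz [-1.000e-04  1.000e-02  2.369e-01] F [ 0.7 -0.2  1.1] 0.0242
push False 7.1 mach xyz [-0.     -0.0169  0.2369] F [ 0.1  2.4 -0.9] 0.0241
```

View pics/b3.png

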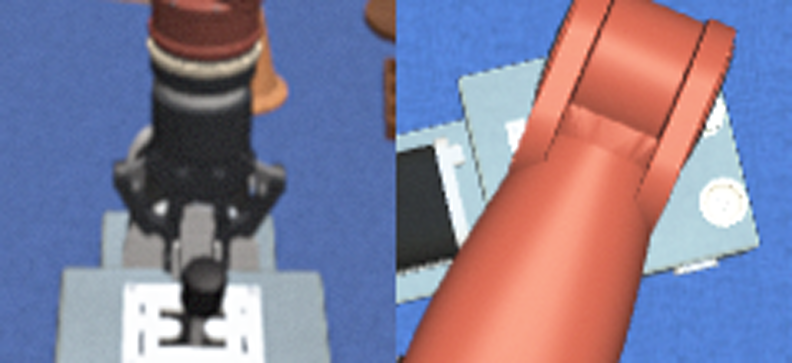

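The knob has crossed to the right (side crop (202,287)), standing in the V. I'll press on gently to the stop, then back off and look.

```bash
cat > p3.py <<'E'
exec(open("p1.py").read().split("q0=")[0])
for f,s in((0,.2),(0,.25),(0,.3),(.05,.3)): print(f,s,proj(W(lever(f,s,.14),T),"side"))
g=robot.line_to(at(0,-.026,.237),vel=.02,guard=7); st("press",g)
robot.line_to(at(0,.02,.237),vel=.1); robot.line_to(at(0,.03,.32),vel=.15)
b=robot.observe()["tcp_rot"][2]; q0=robot.observe()["q"]
c=[(np.abs(q-q0).max(),y) for y in (a,a+180) if (q:=robot.ik(at(-.07,-.042,.32),[180,0,y])) is not None]
print(c); robot.move_pose(at(-.07,-.042,.32),[180,0,min(c)[1]]); st("near side")
f=robot.grab_frame("side")[170:320,290:410]; cv2.imwrite("pics/s4.png",cv2.resize(f,None,fx=4,fy=4,interpolation=cv2.INTER_CUBIC))
E
python3 p3.py
```

```text
0 0.2 [[347.3987263 250.7006636]]
0 0.25 [[347.3748453  252.80106529]]
0 0.3 [[347.34697357 255.00053937]]
0.05 0.3 [[349.98656734 255.1045938 ]]
press True 7.6 mach xyz [-2.000e-04 -2.220e-02  2.361e-01] F [0.1 7.8 2.6] 0.0241
[(np.float64(78.3080598512863), np.float64(12.603631631395169)), (np.float64(101.69194014871368), np.float64(192.60363163139516))]
near side None 10.12 mach xyz [-0.07   -0.0418  0.3195] F [-0.4  0.9 -0. ] 0.024
```

View pics/s4.png

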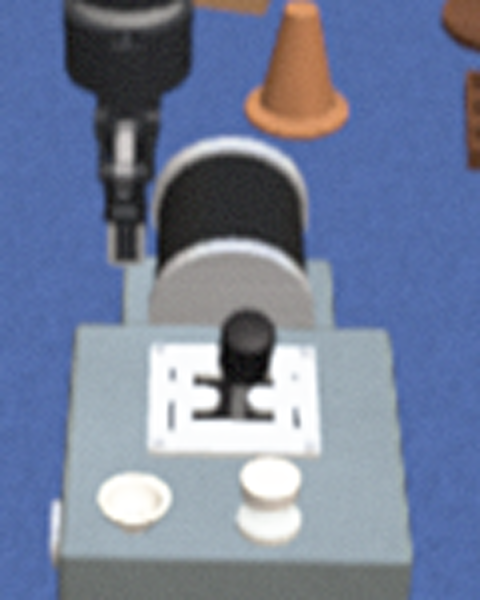

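The knob stands at crop (247,347): right stop, fore about 0.05. The hand is clear on the near side, so I'll push forward.

```bash
cat > p4.py <<'E'
exec(open("p1.py").read().split("q0=")[0])
robot.line_to(at(-.07,-.042,.235),vel=.1,guard=8); st("down")
for x,v in ((-.03,.06),(0,.04),(.012,.03),(.032,.02)):
    g=robot.line_to(at(x,-.042,.235),vel=v,guard=7); st("push",g)
    if g: break
cv2.imwrite("pics/s5a.png",cv2.resize(robot.grab_frame("side")[170:320,290:410],None,fx=4,fy=4))
robot.line_to(at(-.05,-.042,.235),vel=.1); robot.line_to(at(-.07,-.042,.34),vel=.15)
robot.move_pose(at(-.13,.18,.34),robot.observe()["tcp_rot"]); st("clear"); robot.pause(.5)
f=[cv2.resize(robot.grab_frame(n)[r:r+120,c:c+110],None,fx=3.6,fy=3.6,interpolation=cv2.INTER_CUBIC) for n,r,c in (("side",200,290),("top",150,285))]
cv2.imwrite("pics/b5.png",np.hstack(f))
for q in((.26,.3),(.29,.3),(.32,.32)):print(q,[proj(W(lever(*q,.162),T),n) for n in("side","top")])
E
python3 p4.py
```

```text
down None 11.18 mach xyz [-0.0698 -0.0422  0.2357] F [-0.1 -0.5 -0.1] 0.0238
push False 11.99 mach xyz [-0.0301 -0.0419  0.2349] F [ 0.1  0.2 -0.2] 0.0238
push False 12.89 mach xyz [-0.     -0.0419  0.2349] F [-0.4  0.1 -0.1] 0.0236
push False 13.44 mach xyz [ 0.0122 -0.042   0.235 ] F [-0.3 -0.4  0.1] 0.0239
push True 14.07 mach xyz [ 0.022  -0.0418  0.234 ] F [-5.4 -3.4  4.7] 0.0238
clear None 16.77 mach xyz [-0.1296  0.1794  0.3397] F [ 0.6 -0.8  0.9] 0.0243
(0.26, 0.3) [array([[363.44579209, 251.451477  ]]), array([[348.44084607, 184.26466861]])]
(0.29, 0.3) [array([[365.22145305, 251.78177701]]), array([[347.94623861, 182.84749643]])]
(0.32, 0.32) [array([[366.87930797, 253.1235744 ]]), array([[348.43649944, 181.37211286]])]
```

View pics/b5.png

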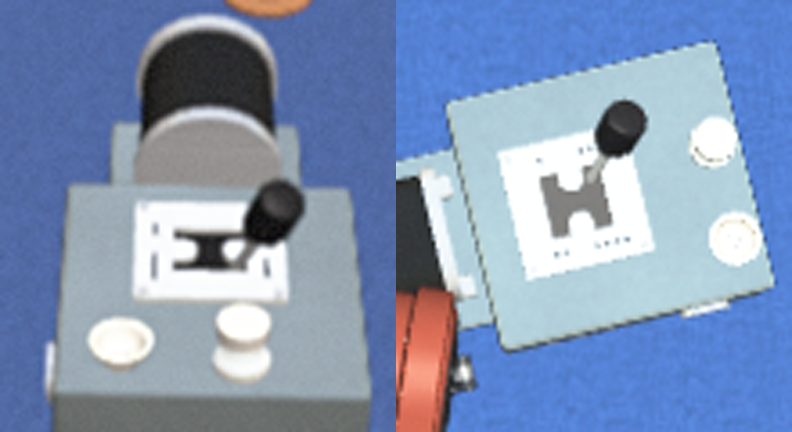

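The top view shows the knob's top at about (349,183) and the side view at about (368,257). Both agree with fore about 0.30–0.31, fully home in the far right slot. The jar and dish are unmoved and the hand is clear, so I'm handing in.

```bash
python3 -c "
from plant import robot
robot.job_done();print(robot.observe()['time'])"
```

```text
the job is handed in; nothing more can be done
the job is handed in; nothing more can be done
```

The lever is in the third slot (far right), and I handed the job in at about 17 s of the 61 s allowed.

- **Crossing:** I held the fingers 24 mm apart so their edges made a V. That V kept the knob in the crossbar while I pushed it right to the stop, which the guard felt at about 7.8 N.
- **Forward push:** From the near side I pushed the knob forward until the guard stopped on about 8 N.
- **Last checks:** The final pictures put the lever at about 0.30–0.31 rad forward and about 0.3 rad right. The two cameras disagreed by about 1–2 px (a few mm) throughout, so these are estimates; the stop force agrees with the lever being fully home.
- **Surroundings:** The jar and dish looked unmoved, and the hand was well clear. I did not measure the other bystanders afterwards; the hand's path stayed above them.
- **Not confirmed:** I had no direct reading of how far the knob lifted. The tool felt at most about 4.7 N vertically, below the 9 N needed to start drawing it up.

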